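Stack a guide roller on the assembly arbor

TASK

Build up a guide roller on the post of the square-based arbor, from the bottom up: the flange with its hub upward, then the tall sleeve, then the grooved wheel, then the cap with its knob upward on top, each fully down on the one below. Lower each part down rather than letting it drop, and leave the short sleeve lying where it is.

Things in the scene. Friction and masses are not known exactly. Their poses are not given: they have to be found in the camera images.
- square_arbor: The arbor to use, fixed to the bench: SQUARE aluminium base 80 x 80 x 20 mm with a bare upright steel post in its centre, 12 mm diameter, its tip 92 mm above the bench (72 above the base; last 6 mm tapered to 5 mm). Roller parts have 20 mm bores: 4 mm play all round on the post. Origin: centre of the base's underside, on the bench; z up along the post.
- round_arbor: Second arbor, not used in this job, fixed to the bench: the same post and heights, but on a ROUND base 84 mm in diameter. Origin: centre of the base's underside; z up.
- flange: Flange of grey plastic, lying hub up: a disc 66 mm in diameter and 7 mm thick, with four small black dots, carrying a round hub 38 mm in diameter that reaches to 24 mm (overall height 24 mm). Through bore 20 mm. Origin: centre of the underside; z up along the bore. Take it by the hub.
- tall_sleeve: Tall plain sleeve of white plastic, standing upright: outer diameter 38 mm, height 26 mm, through bore 20 mm. Origin: centre of the underside; z up along the bore.
- short_sleeve: Short, wide plain sleeve of white plastic, not used in this job: outer diameter 50 mm, height only 10 mm, through bore 20 mm. Origin: centre of the underside; z up.
- wheel: Wheel of white plastic with a groove around its rim, lying flat: outer diameter 62 mm, height 16 mm (groove 54 mm in diameter, from 5 to 11 mm height), through bore 20 mm, six grey dots on its face. The same either way up. Origin: centre of the underside; z up along the bore.
- cap: End cap of grey plastic, standing knob up: round body 44 mm in diameter and 16 mm high, with a round knob 22 mm in diameter on top, from 16 to 31 mm height. From below it has a blind bore 20 mm in diameter and 12 mm deep, which goes over the tip of the post. Origin: centre of the underside; z up. Take it by the knob.
Things that resemble listed ones, but are neither listed nor needed, are in the scene too. What is shaped like the wheel but blue or pink is not meant.

How it is judged:
By the outcome, as a careful person would: the job done as asked, in the order asked, and still so for the second after the job is handed in, with the robot touching nothing.
It also fails if it takes over 96 s, if anything falls off the work surface, if the arm or the gripper's body presses on something with over 40 N, if the wrist force passes 120 N, or if a joint passes its speed limit or range.

ROBOT

A 6-joint arm with a two-finger parallel gripper is mounted at the origin on the work surface. World frame = base frame: x ahead of the robot, y to its left, z up, the work surface at z = 0. Lengths are in m, angles in rad, forces in N, time in s.
With the tool pointing down it reaches from about 0.325 to 0.75 m from the base axis. Payload 7.6 kg.
Tool frame: the origin (TCP) lies midway between the tips of the shut fingers; the grasp point (between the pads) lies 19 mm behind it (bot.tcp_to_grasp is the distance from the TCP to the grasp point, in m); z points along the fingers, y is the line along which they close (so a half turn about z gives the same grasp; the last joint's range is limited). The gripper opens to 85 mm and grips with 20 to 120 N. Pads are 22 mm wide; open, the fingers measure 114 mm over their backs; the gripper's body (76 mm by 85 mm) begins 54 mm behind the grasp point. The pads swing forward as they close: fully open they stand 13 mm farther back than shut.
Start: joints at [-1.221, 0.052, 1.401, -0, 1.689, -0.07], TCP at [0.214, -0.479, 0.231] pointing down, gripper open.
Joint ranges: [-2.9, 2.9], [-0.91, 2.17], [0.12, 2.37], [-1.06, 4.2], [0.26, 2.73], [-2.93, 2.93]. Speed limits (rad/s): [2.57, 2.57, 3.01, 3.14, 3.14, 3.14].

INTERFACE

Orientations are given as [roll, pitch, yaw] about the fixed x, y, z axes, in that order (R = Rz(yaw) Ry(pitch) Rx(roll)).
In Python, from plant import readout, imaging, bot gives the robot as it stands.
- The arm moves only by the tool step_arm, never from a script. Its argument "plan" is a list of rows, each a list of 3 entries, a list of its own where there are three numbers: the shift along the tool's x, y, z normalised to -1 to 1, where 1 is 120 mm, then the turn, a rotation vector about the tool's x, y, z normalised to -1 to 1, where 1 is 180 degrees, then the opening, from 0 (shut) to 1 (fully open). A call has 1 to 10 rows; each row is the pose to reach, as a shift and turn from the pose commanded when the call began, along the tool's axes at that moment, turning the shorter way round; what a row does not reach only later rows make up. A row lasts 1/12 s, in which the tool goes at most 41.7 mm and 7.16 degrees, less where a joint would pass 70% of its speed; a pose out of reach is approached as far as the arm can. A call with a number of a shift or a turn outside -1 to 1 is refused whole. A call with a gripper value outside its range is refused whole. The fingers move at their own pace and stop on an object; "grip_force" is the grip in N (left out, the last holds). Time passes only in rows, so rows that repeat a pose let the fingers close. It gives the time, the measured TCP pose, the force, the opening and the grip force at its end, in the units of the state.
- readout.read_state(): the state, without advancing time (a new reading comes with each control period).
- imaging.get_image(name): name is "side" or "top"; returns a dict with "pixels" (480x640x3 uint8, red, green, blue), "K" (3x3 intrinsics, pixels), "extrinsics" (4x4, takes a point from world to camera coordinates). Camera axes: x right, y down, z forward; pixel columns grow to the right and rows downward; lengths in m; the calibration is good to about 2 mm. A picture is of the moment at which its call begins. There is no depth.
- bot.job_done(): hands the job in; it is judged then, once.
Trained networks look in a picture, given as the dict that the camera call returned (one of the last four; its "shot" number tells which), for a name from the list of things; names that differ only in an ending like _2 or _b are one class to them, and where a whole thing is asked for, a point or a joint stands for the part that bears it (a point fixed in the world has none). Each returns a list of dicts, best first, with "conf" (0 to 1); they miss things now and then, are a little off and sometimes report something else, mostly with a low value. They report only what shows in the picture. A call takes as long as a camera call. They do not tell look-alikes from the thing itself.
- imaging.search_frame(picture, name): "rect" ([left, top, width, height] in pixels, round what is visible of it).
The state is a dict: "time_s": time; "joints": joint angles; "joint_vel": joint speeds; "joint_efforts": joint torques, N m; "eef_pos": TCP position; "ee_rot": TCP orientation; "contact_force": force on the tool from outside, world axes, zero at the start; "torque": the same for the moment, N m; "width": finger opening in m; "grip_force": force on a finger pad.
Only numpy, scipy, OpenCV 4.12 (cv2) and the standard library are available. Lean on these libraries where they do the work, as an engineer would, in place of code of your own. Each camera call takes 0.05 s, during which the arm holds its last target. There are 200 camera calls.

## Working session

There is one attempt and no reset: what is moved stays moved. The work goes in short steps, Python scripts to look and compute and a tool call to move; the robot and the scene stay as the last step left them, time stands still between calls to the robot, and variables do not carry over. Pictures are saved under pics/ and viewed, at most 17 in all, crops included, and the job is handed in when it is done.

Besides the shell and the picture viewer there is one more tool, called after "Request:" as name(argument=value, ...), one argument or row to a line, values as JSON. step_arm: Moves the arm, as the interface text tells. Its arguments: {"type":"object","properties":{"plan":{"type":"array","items":{"type":"array"}},"grip_force":{"type":"number"}},"required":["plan"]}

```bash
ls; mkdir -p pics; cat > h.py <<'E'
import numpy as np, cv2
from plant import readout, imaging, bot
def shot(n,fn=None):
    p=imaging.get_image(n)
    if fn: cv2.imwrite('pics/'+fn,cv2.cvtColor(p['pixels'],cv2.COLOR_RGB2BGR))
    return p
def ray(p,u,v,z):
    K=np.array(p['K']);E=np.array(p['extrinsics']);R=E[:3,:3];t=E[:3,3]
    c=-R.T@t; d=R.T@np.linalg.inv(K)@[u,v,1.]
    return (c+d*(z-c[2])/d[2])
def proj(p,X):
    K=np.array(p['K']);E=np.array(p['extrinsics']);x=K@(E[:3,:3]@np.array(X)+E[:3,3]);return x[:2]/x[2]
E
python3 - <<'E'
from h import *
np.set_printoptions(precision=4,suppress=True)
t=shot('top','t0.png');s=shot('side','s0.png')
for n,p in(('top',t),('side',s)):
    E=np.array(p['extrinsics']);print(n,-E[:3,:3].T@E[:3,3],E[2,:3],np.array(p['K'])[0])
    for o in 'square_arbor round_arbor flange tall_sleeve short_sleeve wheel cap'.split():
        print(o,[(np.round(d['rect']).tolist(),round(d['conf'],2)) for d in imaging.search_frame(p,o)])
print(readout.read_state(),bot.tcp_to_grasp)
E
```

```text
pics
top [ 0.4627 -0.0056  0.8529] [ 0.1437 -0.0034 -0.9896] [469.4213   0.     317.6097]
square_arbor [([380.0, 180.0, 52.0, 56.0], 0.8)]
round_arbor [([446.0, 279.0, 49.0, 46.0], 0.77)]
flange [([346.0, 287.0, 37.0, 40.0], 0.86)]
tall_sleeve [([239.0, 292.0, 26.0, 18.0], 0.84), ([449.0, 278.0, 47.0, 46.0], 0.33)]
short_sleeve [([153.0, 287.0, 31.0, 25.0], 0.68)]
wheel [([144.0, 218.0, 30.0, 34.0], 0.74), ([204.0, 195.0, 35.0, 32.0], 0.61), ([152.0, 160.0, 36.0, 32.0], 0.56)]
cap [([293.0, 188.0, 26.0, 24.0], 0.74)]
side [0.5082 0.6712 0.7504] [ 0.0793 -0.6772 -0.7315] [511.3253   0.     324.0123]
square_arbor [([284.0, 161.0, 46.0, 49.0], 0.66)]
round_arbor [([365.0, 134.0, 37.0, 49.0], 0.67)]
flange [([372.0, 206.0, 31.0, 28.0], 0.8)]
tall_sleeve [([370.0, 284.0, 21.0, 26.0], 0.86)]
short_sleeve []
wheel [([217.0, 348.0, 43.0, 37.0], 0.83), ([285.0, 360.0, 42.0, 42.0], 0.79), ([265.0, 302.0, 40.0, 37.0], 0.67)]
cap [([277.0, 244.0, 18.0, 21.0], 0.88)]
{'time_s': 0.8, 'joints': array([-1.2213,  0.0522,  1.4007,  0.    ,  1.6886, -0.0703]), 'joint_vel': array([-0.    , -0.0002,  0.0018,  0.0006, -0.0002, -0.001 ]), 'joint_efforts': array([ -0.0036, -38.1515, -36.0295,  -0.0002,   0.0002,   0.    ]), 'eef_pos': array([ 0.214 , -0.4794,  0.2313]), 'ee_rot': array([ 3.1414, -0.    ,  0.4198]), 'contact_force': array([-0.4904,  0.5756, -0.1333]), 'torque': array([-0.0248,  0.0946,  0.0049]), 'grip_force': 0.0, 'width': 0.08534240685305368} 0.0187
```

View images.

View pics/t0.png

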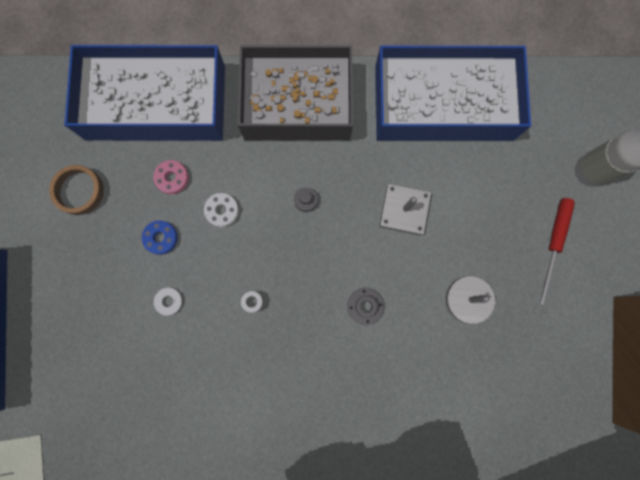

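View pics/s0.png

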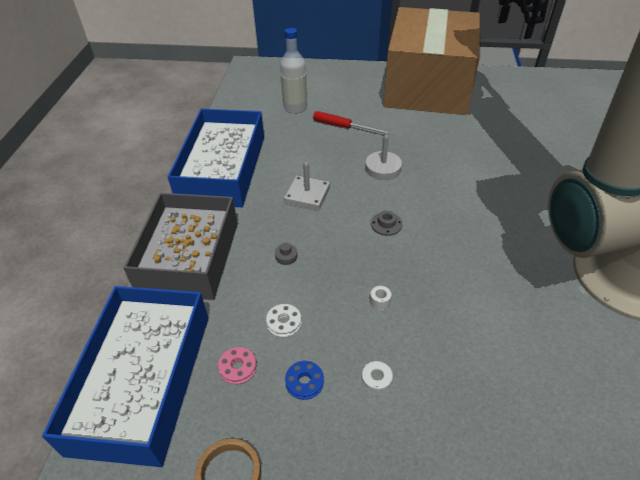

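Top view: square arbor (406,209), round arbor (471,300), flange (366,306), cap (306,200), tall sleeve (252,302), short sleeve (168,301). Wheel-shaped: pink (171,177), blue (159,237), white (221,210). The white one fits. For the sleeves, the narrow tall one at (252,302) fits. I'll confirm in an enlarged crop.

```bash
python3 - <<'E'
from h import *
np.set_printoptions(precision=4,suppress=True)
t=shot('top');s=shot('side')
import pickle;pickle.dump((dict(t),dict(s)),open('p0.pkl','wb'))
def crop(p,u,v,w=40,h=40,k=5):
    c=p['pixels'][v-h//2:v+h//2,u-w//2:u+w//2,::-1];return cv2.resize(c,None,fx=k,fy=k,interpolation=cv2.INTER_CUBIC)
T=[(406,209),(366,306),(252,302),(221,210)]
S=[(307,190),(387,222),(380,297),(284,320)]
T2=[(306,200),(168,301)];S2=[(286,253),(377,375)]
f=lambda P,L:np.hstack([crop(P,*a,w=56 if a in((406,209),(307,190)) else 40,h=56 if a in((406,209),(307,190)) else 40,k=200/56 if a in((406,209),(307,190)) else 5)[:200,:200] for a in L])
cv2.imwrite('pics/c1.png',np.vstack([f(t,T),f(s,S),np.hstack([f(t,T2),f(s,S2)])]))
E
```

```text
(no output)
```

View pics/c1.png

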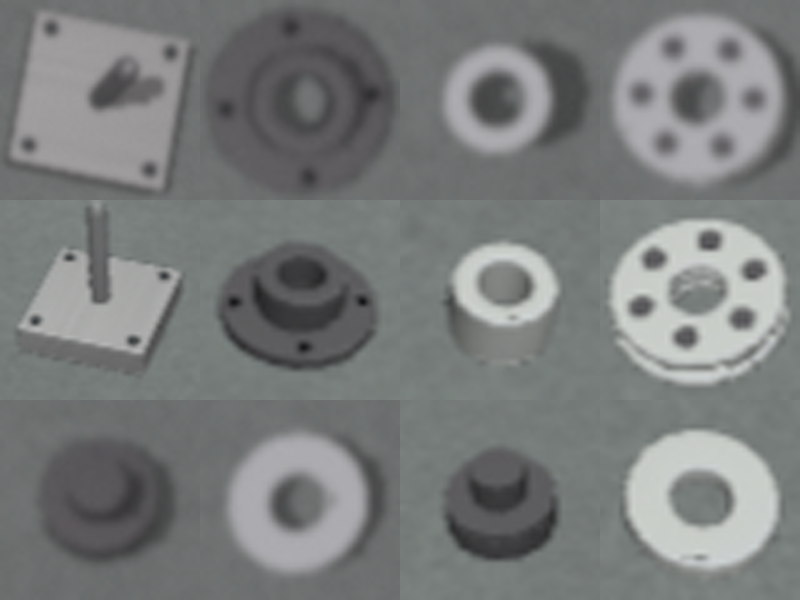

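The crop confirms a white wheel with six grey dots, a tall sleeve with a visible side wall, the flange lying hub up, the cap standing knob up, and the square base.

```bash
python3 - <<'E'
from h import *
import pickle
np.set_printoptions(precision=4,suppress=True)
t,s=pickle.load(open('p0.pkl','rb'))
M={'base':((406,209,28,200/56,100.5,100),(307,190,28,200/56,101.7,99),.02),
'flange bore':((366,306,20,5,106,100),(387,222,20,5,102,73),.024),
'flange disc':((366,306,20,5,100,101),(387,222,20,5,98,103),.007),
'sleeve':((252,302,20,5,98,99),(380,297,20,5,105,80),.026),
'wheel':((221,210,20,5,97,98),(284,320,20,5,97,83),.016),
'cap':((306,200,20,5,98,87),(286,253,20,5,99,63),.031)}
for n,(a,b,z) in M.items():
    L=[]
    for p,(u,v,h,k,x,y) in((t,a),(s,b)):
        L.append(ray(p,u-h+x/k-.5,v-h+y/k-.5,z))
    m=(L[0]+L[1])/2
    print(n,L[0][:2],L[1][:2],'mean',m[:2],'r',np.hypot(*m[:2]))
b=np.array([.0,0])
for c in((37,11),(190,39),(165,190),(10,160)):print(ray(t,378+c[0]/3.571-.5,181+c[1]/3.571-.5,.02))
E
```

```text
base [ 0.6393 -0.1679] [ 0.6414 -0.1692] mean [ 0.6404 -0.1685] r 0.6621648410649781
flange bore [ 0.4653 -0.0943] [ 0.4671 -0.0952] mean [ 0.4662 -0.0947] r 0.4757363032281643
flange disc [ 0.465 -0.094] [ 0.4674 -0.095 ] mean [ 0.4662 -0.0945] r 0.47571448853223425
sleeve [0.4726 0.1077] [0.475 0.105] mean [0.4738 0.1063] r 0.4856028244599017
wheel [0.6389 0.1691] [0.6423 0.1644] mean [0.6406 0.1667] r 0.6618948155887627
cap [0.6581 0.014 ] [0.6608 0.0101] mean [0.6594 0.012 ] r 0.6595303099365901
[ 0.6857 -0.1367  0.02  ]
[ 0.671  -0.2145  0.02  ]
[ 0.5931 -0.1992  0.02  ]
[ 0.6084 -0.1214  0.02  ]
```

Request:
step_arm(
  plan=[
    [[0.75, -0.67, 0], [0, 0, 0.1336], 1],
    [[0.75, -0.67, 0], [0, 0, 0.1336], 1],
    [[0.75, -0.67, 0], [0, 0, 0.1336], 1],
    [[0.75, -0.67, 0], [0, 0, 0.1336], 1],
    [[0.75, -0.67, 0], [0, 0, 0.1336], 1],
  ],
  grip_force=40,
)

```text
time_s: 1.32
eef_pos: [0.2642, -0.3681, 0.2318]
ee_rot: [3.14, -0.001, 0.001]
contact_force: [-0.3, -0.2, 0.3]
width: 0.086
grip_force: 0.0
```

Request:
step_arm(
  plan=[
    [[0.8, -1, 0.3], [0, 0, 0], 1],
    [[0.8, -1, 0.3], [0, 0, 0], 1],
    [[0.8, -1, 0.3], [0, 0, 0], 1],
    [[0.8, -1, 0.3], [0, 0, 0], 1],
    [[0.8, -1, 0.3], [0, 0, 0], 1],
  ],
)

```text
time_s: 1.73
eef_pos: [0.3613, -0.2461, 0.1936]
ee_rot: [-3.139, 0.001, 0.007]
contact_force: [-0.4, 0.1, -1.0]
width: 0.0853
grip_force: 0.0
```

Request:
step_arm(
  plan=[
    [[0.8, -1, 0.3], [0, 0, 0], 1],
    [[0.8, -1, 0.3], [0, 0, 0], 1],
    [[0.8, -1, 0.3], [0, 0, 0], 1],
    [[0.8, -1, 0.3], [0, 0, 0], 1],
    [[0.8, -1, 0.3], [0, 0, 0], 1],
    [[0.8, -1, 0.3], [0, 0, 0], 1],
  ],
)

```text
time_s: 2.23
eef_pos: [0.4557, -0.1292, 0.1586]
ee_rot: [3.142, 0.002, 0.004]
contact_force: [-0.3, -1.3, 0.7]
width: 0.0856
grip_force: 0.0
```

Request:
step_arm(
  plan=[
    [[0.088, -0.287, 0.3], [0, 0, 0], 1],
    [[0.088, -0.287, 0.6], [0, 0, 0], 1],
    [[0.088, -0.287, 0.6], [0, 0, 0], 1],
    [[0.088, -0.287, 0.6], [0, 0, 0], 1],
    [[0.088, -0.287, 0.6], [0, 0, 0], 1],
  ],
)

```text
time_s: 2.65
eef_pos: [0.4665, -0.0966, 0.0893]
ee_rot: [3.14, -0.002, -0.001]
contact_force: [0.4, 0.8, 0.4]
width: 0.0855
grip_force: 0.0
```

```bash
cat >> h.py <<'E'
def pair(fn,X,w=100,k=4,draw=()):
    "crops of both cameras round world point X, side by side; draw = world points to mark"
    o=[]
    for n in('top','side'):
        p=imaging.get_image(n);u,v=np.round(proj(p,X)).astype(int);a,b=max(u-w//2,0),max(v-w//2,0)
        c=cv2.resize(p['pixels'][b:b+w,a:a+w,::-1],(w*k,w*k),interpolation=cv2.INTER_CUBIC)
        for D in draw:
            q=proj(p,D);cv2.circle(c,tuple(int(i) for i in((q[0]-a+.5)*k,(q[1]-b+.5)*k)),2,(0,255,0),-1)
        o.append(c)
    cv2.imwrite('pics/'+fn,np.hstack(o))
    s=readout.read_state();print(s['time_s'],s['eef_pos'],s['ee_rot'],s['contact_force'],s['width'],s['grip_force'])
E
python3 -c "
from h import *
pair('g1.png',(.466,-.095,.06),100,4,[(.466,-.095,.024),readout.read_state()['eef_pos']])"
```

```text
2.75 [ 0.46715826 -0.09648121  0.09009786] [ 3.14004060e+00 -4.20938181e-03 -1.27764561e-03] [ 0.25566907 -0.00798886  0.23378368] 0.08526035705801704 0.0
```

View pics/g1.png

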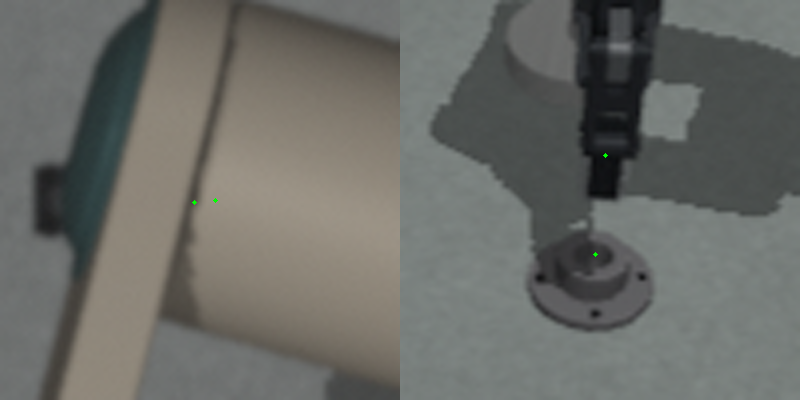

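Side view: the open gripper is directly above the flange, with the hub centre at crop pixel (595,254). The arm hides it in the top view.

Request:
step_arm(
  plan=[
    [[0, 0, 0.15], [0, 0, 0], 1],
    [[0, 0, 0.35], [0, 0, 0], 1],
    [[0, 0, 0.5], [0, 0, 0], 1],
    [[0, 0, 0.6], [0, 0, 0], 1],
    [[0, 0, 0.63], [0, 0, 0], 1],
    [[0, 0, 0.63], [0, 0, 0], 1],
    [[0, 0, 0.63], [0, 0, 0], 1],
  ],
)

```text
time_s: 3.33
eef_pos: [0.467, -0.0956, 0.0134]
ee_rot: [3.141, -0.002, -0.0]
contact_force: [0.8, 0.1, 1.2]
width: 0.0852
grip_force: 0.0
```

Request:
step_arm(
  plan=[
    [[0, 0, 0], [0, 0, 0], 0.3],
    [[0, 0, 0], [0, 0, 0], 0.3],
    [[0, 0, 0], [0, 0, 0], 0.3],
    [[0, 0, 0], [0, 0, 0], 0.3],
    [[0, 0, 0], [0, 0, 0], 0.3],
    [[0, 0, 0], [0, 0, 0], 0.3],
  ],
)

```text
time_s: 3.83
eef_pos: [0.4664, -0.095, 0.0126]
ee_rot: [3.141, -0.001, 0.0]
contact_force: [-1.7, 0.8, 6.2]
width: 0.0357
grip_force: 39.9
```

Request:
step_arm(
  plan=[
    [[0, 0, -0.03], [0, 0, 0], 0.2],
    [[0, 0, -0.1], [0, 0, 0], 0.2],
    [[0, 0, -0.25], [0, 0, 0], 0.2],
    [[0, 0, -0.45], [0, 0, 0], 0.2],
    [[0, 0, -0.6], [0, 0, 0], 0.2],
    [[0, 0, -0.7], [0, 0, 0], 0.2],
    [[0, 0, -0.7], [0, 0, 0], 0.2],
    [[0, 0, -0.7], [0, 0, 0], 0.2],
  ],
  grip_force=50,
)

```text
time_s: 4.5
eef_pos: [0.4662, -0.0949, 0.0962]
ee_rot: [3.141, -0.001, 0.0]
contact_force: [-0.9, 0.1, -0.2]
width: 0.0353
grip_force: 49.9
```

```bash
python3 -c "
from h import *
pair('g2.png',(.466,-.095,.10),80,5,[])"
```

```text
4.6 [ 0.46531267 -0.09468885  0.09460633] [-3.14117559e+00  1.75805668e-03  8.11964685e-05] [-0.17496742  0.02843818 -0.72607181] 0.03517949762383053 49.934410862624645
```

View pics/g2.png

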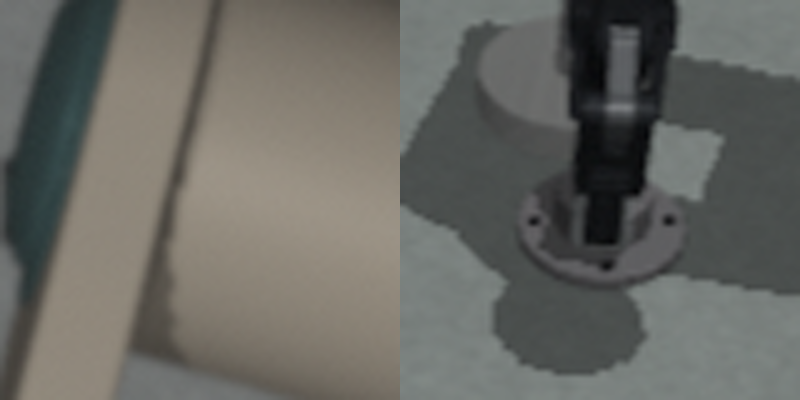

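Side view: the flange is held level and centred, hub between the pads at crop pixel (603,225). Next I carry it over the post.

Request:
step_arm(
  plan=[
    [[0.05, 0, -0.1], [0, 0, 0], 0.2],
    [[0.2, 0.1, -0.25], [0, 0, 0], 0.2],
    [[0.45, 0.2, -0.35], [0, 0, 0], 0.2],
    [[0.7, 0.3, -0.35], [0, 0, 0], 0.2],
    [[0.9, 0.4, -0.35], [0, 0, 0], 0.2],
    [[0.9, 0.4, -0.35], [0, 0, 0], 0.2],
  ],
)

```text
time_s: 5.1
eef_pos: [0.5759, -0.1444, 0.1347]
ee_rot: [-3.141, 0.003, -0.001]
contact_force: [0.6, 1.1, -0.5]
width: 0.0349
grip_force: 50.0
```

Request:
step_arm(
  plan=[
    [[0.1, 0.04, 0], [0, 0, 0], 0.2],
    [[0.3, 0.12, 0], [0, 0, 0], 0.2],
    [[0.5, 0.2, 0], [0, 0, 0], 0.2],
    [[0.56, 0.22, 0], [0, 0, 0], 0.2],
    [[0.56, 0.22, 0], [0, 0, 0], 0.2],
    [[0.56, 0.22, 0], [0, 0, 0], 0.2],
  ],
)

```text
time_s: 5.6
eef_pos: [0.6404, -0.169, 0.1359]
ee_rot: [-3.141, 0.003, 0.0]
contact_force: [0.5, -0.1, -0.0]
width: 0.0351
grip_force: 50.0
```

```bash
python3 -c "
from h import *
pair('g3.png',(.640,-.1685,.10),100,4,[(.6404,-.1685,.092),(.6404,-.1685,.02)])"
```

```text
5.7 [ 0.64029505 -0.16885095  0.13704419] [-3.14117619e+00  1.48180600e-03  2.52024468e-04] [ 0.05246092 -0.01332537  0.86156087] 0.03487922586819627 49.98465623706579
```

View pics/g3.png

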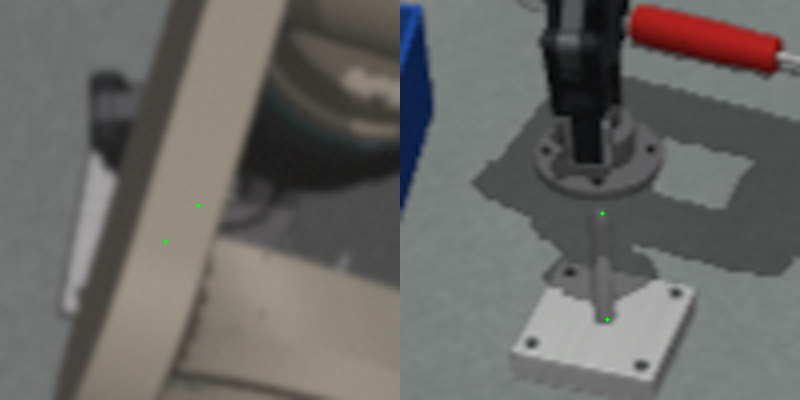

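Side view: the post tip is at crop pixel (602,211) and the flange disc is centred at (599,157), on the extended post axis (600,153). Lowering.

Request:
step_arm(
  plan=[
    [[0, 0, 0.06], [0, 0, 0], 0.2],
    [[0, 0, 0.15], [0, 0, 0], 0.2],
    [[0, 0, 0.25], [0, 0, 0], 0.2],
    [[0, 0, 0.35], [0, 0, 0], 0.2],
    [[0, 0, 0.46], [0, 0, 0], 0.2],
    [[0, 0, 0.57], [0, 0, 0], 0.2],
    [[0, 0, 0.68], [0, 0, 0], 0.2],
    [[0, 0, 0.77], [0, 0, 0], 0.2],
    [[0, 0, 0.82], [0, 0, 0], 0.2],
    [[0, 0, 0.82], [0, 0, 0], 0.2],
  ],
)

```text
time_s: 6.53
eef_pos: [0.6402, -0.169, 0.037]
ee_rot: [-3.141, 0.003, 0.0]
contact_force: [0.0, 0.0, -1.0]
width: 0.0349
grip_force: 50.0
```

Request:
step_arm(
  plan=[
    [[0, 0, 0.01], [0, 0, 0], 0.2],
    [[0, 0, 0.02], [0, 0, 0], 0.2],
    [[0, 0, 0.03], [0, 0, 0], 0.2],
    [[0, 0, 0.03], [0, 0, 0], 0.2],
  ],
)

```text
time_s: 6.87
eef_pos: [0.6414, -0.1694, 0.0362]
ee_rot: [3.141, -0.001, 0.0]
contact_force: [-0.3, 0.9, -1.1]
width: 0.0349
grip_force: 50.0
```

Small steps until contact.

Request:
step_arm(
  plan=[
    [[0, 0, 0.01], [0, 0, 0], 0.2],
    [[0, 0, 0.015], [0, 0, 0], 0.2],
    [[0, 0, 0.015], [0, 0, 0], 0.2],
  ],
)

```text
time_s: 7.12
eef_pos: [0.6411, -0.1693, 0.0338]
ee_rot: [3.142, 0.0, 0.0]
contact_force: [-0.9, -0.8, -1.2]
width: 0.0351
grip_force: 50.0
```

Request:
step_arm(
  plan=[
    [[0, 0, 0.01], [0, 0, 0], 0.2],
    [[0, 0, 0.01], [0, 0, 0], 0.2],
  ],
)

```text
time_s: 7.28
eef_pos: [0.6413, -0.1693, 0.0328]
ee_rot: [3.141, -0.0, 0.0]
contact_force: [0.5, 0.7, 0.7]
width: 0.0348
grip_force: 50.0
```

```bash
python3 -c "
from h import *
pair('g4.png',(.640,-.1685,.06),80,5,[])"
```

```text
7.3833 [ 0.64119958 -0.16929898  0.03272287] [ 3.14149980e+00 -9.57121481e-05  4.77907809e-05] [ 1.03706062 -0.34770295 -0.70127427] 0.0349379767236612 50.010976530611515
```

View pics/g4.png

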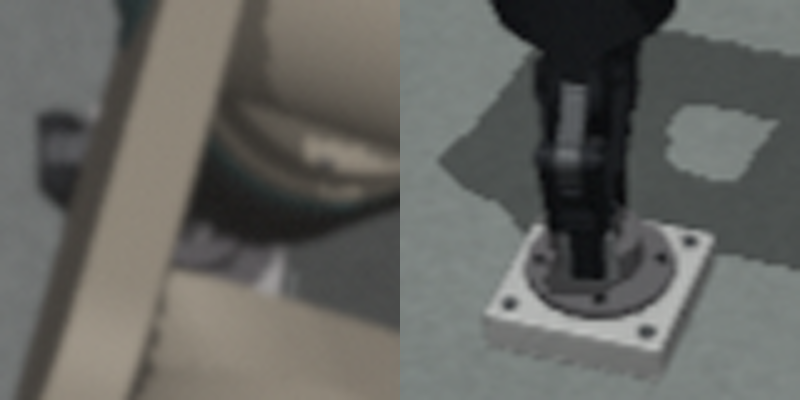

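Side view: the flange is on the post, level and just above the square base (disc centre at crop pixel (600,270)). I'll ease it down to contact.

Request:
step_arm(
  plan=[
    [[0, 0, 0.008], [0, 0, 0], 0.2],
    [[0, 0, 0.008], [0, 0, 0], 0.2],
    [[0, 0, 0.008], [0, 0, 0], 0.2],
  ],
)

```text
time_s: 7.63
eef_pos: [0.6413, -0.1693, 0.0327]
ee_rot: [3.141, -0.0, 0.0]
contact_force: [-2.5, 1.1, 5.7]
width: 0.0353
grip_force: 50.5
```

Request:
step_arm(
  plan=[
    [[0, 0, 0.006], [0, 0, 0], 0.2],
    [[0, 0, 0.006], [0, 0, 0], 0.2],
    [[0, 0, 0.006], [0, 0, 0], 0.2],
  ],
)

```text
time_s: 7.88
eef_pos: [0.6413, -0.1693, 0.0327]
ee_rot: [3.141, -0.001, 0.0]
contact_force: [-4.8, 1.3, 8.7]
width: 0.035
grip_force: 50.9
```

Contact at about 9 N. Release, rise, and go to the tall sleeve.

Request:
step_arm(
  plan=[
    [[0, 0, 0], [0, 0, 0], 0.7],
    [[0, 0, 0], [0, 0, 0], 1],
    [[0, 0, 0], [0, 0, 0], 1],
    [[0, 0, -0.1], [0, 0, 0], 1],
    [[0, 0, -0.3], [0, 0, 0], 1],
    [[0, 0, -0.55], [0, 0, 0], 1],
    [[0, 0, -0.8], [0, 0, 0], 1],
    [[0, 0, -0.9], [0, 0, 0], 1],
    [[0, 0, -0.9], [0, 0, 0], 1],
  ],
)

```text
time_s: 8.63
eef_pos: [0.643, -0.1698, 0.1443]
ee_rot: [3.139, -0.008, 0.0]
contact_force: [0.6, 0.9, 0.2]
width: 0.085
grip_force: 0.0
```

Request:
step_arm(
  plan=[
    [[-0.2, -0.3, 0], [0, 0, 0], 1],
    [[-0.4, -0.6, 0], [0, 0, 0], 1],
    [[-0.7, -1, 0], [0, 0, 0], 1],
    [[-0.7, -1, 0], [0, 0, 0], 1],
    [[-0.7, -1, 0], [0, 0, 0], 1],
  ],
)

```text
time_s: 9.05
eef_pos: [0.5545, -0.0458, 0.1373]
ee_rot: [-3.14, 0.004, 0.004]
contact_force: [-0.3, -0.4, 0.7]
width: 0.0853
grip_force: 0.0
```

Request:
step_arm(
  plan=[
    [[-0.2, -0.3, 0], [0, 0, 0], 1],
    [[-0.4, -0.6, 0], [0, 0, 0], 1],
    [[-0.7, -1, 0], [0, 0, 0], 1],
    [[-0.7, -1, 0], [0, 0, 0], 1],
    [[-0.7, -1, 0], [0, 0, 0], 1],
  ],
)

```text
time_s: 9.47
eef_pos: [0.471, 0.0732, 0.1377]
ee_rot: [-3.141, 0.002, 0.003]
contact_force: [0.4, -0.2, -0.3]
width: 0.0855
grip_force: 0.0
```

Request:
step_arm(
  plan=[
    [[0, -0.3, 0.2], [0, 0, 0], 1],
    [[0, -0.3, 0.4], [0, 0, 0], 1],
    [[0, -0.3, 0.6], [0, 0, 0], 1],
    [[0, -0.3, 0.6], [0, 0, 0], 1],
    [[0, -0.3, 0.6], [0, 0, 0], 1],
  ],
)

```text
time_s: 9.88
eef_pos: [0.4725, 0.1059, 0.0655]
ee_rot: [3.141, 0.004, -0.001]
contact_force: [-0.3, 0.2, 0.5]
width: 0.0854
grip_force: 0.0
```

```bash
python3 -c "
from h import *
p=imaging.get_image('top');a=cv2.resize(p['pixels'][180:240,376:436,::-1],(360,360),interpolation=cv2.INTER_CUBIC)
p=imaging.get_image('side');b=cv2.resize(p['pixels'][155:215,277:337,::-1],(360,360),interpolation=cv2.INTER_CUBIC)
u,v=proj(p,(.474,.107,.04)).astype(int)
c=cv2.resize(p['pixels'][v-45:v+15,u-30:u+30,::-1],(360,360),interpolation=cv2.INTER_CUBIC)
cv2.imwrite('pics/g5.png',cv2.resize(np.hstack([a,b,c]),(798,266)))
print(readout.read_state()['eef_pos'])"
```

```text
[0.47420282 0.10616254 0.06818616]
```

View pics/g5.png

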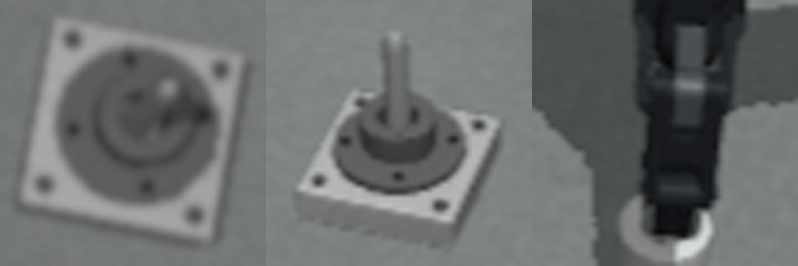

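The flange is flat on the square base with the post through its bore at (395,110). The gripper is above the tall sleeve, rim at (667,225). Descend and grip.

Request:
step_arm(
  plan=[
    [[0, 0, 0.1], [0, 0, 0], 1],
    [[0, 0, 0.25], [0, 0, 0], 1],
    [[0, 0, 0.4], [0, 0, 0], 1],
    [[0, 0, 0.47], [0, 0, 0], 1],
    [[0, 0, 0.49], [0, 0, 0], 1],
    [[0, 0, 0.49], [0, 0, 0], 1],
    [[0, 0, 0.49], [0, 0, 0], 1],
  ],
)

```text
time_s: 10.57
eef_pos: [0.4741, 0.1067, 0.0096]
ee_rot: [-3.141, -0.002, -0.0]
contact_force: [0.8, -0.5, 0.2]
width: 0.0855
grip_force: 0.0
```

Request:
step_arm(
  plan=[
    [[0, 0, 0], [0, 0, 0], 0.3],
    [[0, 0, 0], [0, 0, 0], 0.3],
    [[0, 0, 0], [0, 0, 0], 0.3],
    [[0, 0, 0], [0, 0, 0], 0.3],
    [[0, 0, 0], [0, 0, 0], 0.2],
    [[0, 0, 0], [0, 0, 0], 0.2],
    [[0, 0, 0], [0, 0, 0], 0.2],
  ],
)

```text
time_s: 11.15
eef_pos: [0.4736, 0.1068, 0.0088]
ee_rot: [-3.141, -0.001, 0.0]
contact_force: [0.0, -0.2, 5.3]
width: 0.0353
grip_force: 50.8
```

Request:
step_arm(
  plan=[
    [[0, 0, -0.03], [0, 0, 0], 0.2],
    [[0, 0, -0.1], [0, 0, 0], 0.2],
    [[0, 0, -0.25], [0, 0, 0], 0.2],
    [[0, 0, -0.45], [0, 0, 0], 0.2],
    [[0, 0, -0.7], [0, 0, 0], 0.2],
    [[0, 0, -0.9], [0, 0, 0], 0.2],
    [[0, 0, -1], [0, 0, 0], 0.2],
    [[0, 0, -1], [0, 0, 0], 0.2],
    [[0, 0, -1], [0, 0, 0], 0.2],
  ],
)

```text
time_s: 11.9
eef_pos: [0.473, 0.1067, 0.1277]
ee_rot: [3.141, 0.0, 0.0]
contact_force: [0.6, -0.4, -1.5]
width: 0.0348
grip_force: 50.2
```

```bash
python3 -c "
from h import *
pair('g6.png',(.474,.106,.14),80,5,[])"
```

```text
12.0 [0.47214999 0.10658363 0.12618121] [3.14101339e+00 3.30290926e-03 1.04171625e-04] [-0.00649502  0.09436502 -0.34246885] 0.03557076442243275 50.149908741004765
```

View pics/g6.png

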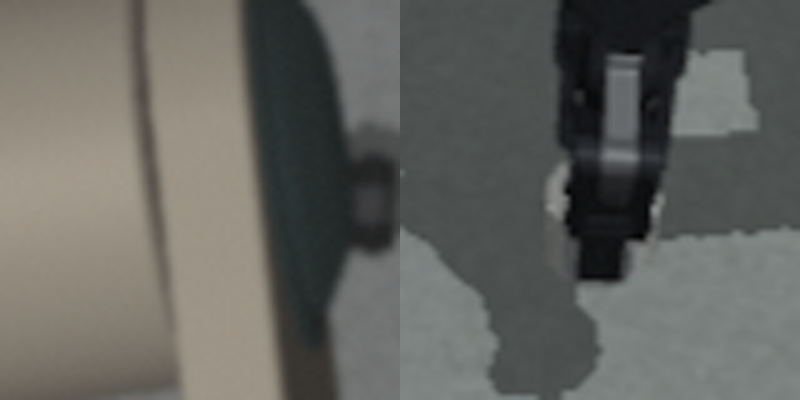

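The sleeve is held centred: edges at crop pixels 547–660, finger centre at 602. Carry it back to the post.

Request:
step_arm(
  plan=[
    [[0.05, 0.1, 0], [0, 0, 0], 0.2],
    [[0.2, 0.3, 0], [0, 0, 0], 0.2],
    [[0.4, 0.6, 0], [0, 0, 0], 0.2],
    [[0.6, 0.9, 0], [0, 0, 0], 0.2],
    [[0.7, 1, 0], [0, 0, 0], 0.2],
    [[0.7, 1, 0], [0, 0, 0], 0.2],
  ],
)

```text
time_s: 12.5
eef_pos: [0.5579, -0.0166, 0.1257]
ee_rot: [3.141, 0.003, -0.004]
contact_force: [-0.3, 0.1, -0.5]
width: 0.0349
grip_force: 50.2
```

Request:
step_arm(
  plan=[
    [[0.05, 0.1, 0], [0, 0, 0], 0.2],
    [[0.2, 0.3, 0], [0, 0, 0], 0.2],
    [[0.4, 0.6, 0], [0, 0, 0], 0.2],
    [[0.6, 0.9, 0], [0, 0, 0], 0.2],
    [[0.7, 1, 0], [0, 0, 0], 0.2],
    [[0.7, 1, 0], [0, 0, 0], 0.2],
  ],
)

```text
time_s: 13.0
eef_pos: [0.6418, -0.1363, 0.1261]
ee_rot: [3.141, 0.002, -0.003]
contact_force: [-0.3, 0.8, 0.2]
width: 0.0353
grip_force: 50.2
```

Request:
step_arm(
  plan=[
    [[0, 0.15, 0], [0, 0, 0], 0.2],
    [[0, 0.3, 0], [0, 0, 0], 0.2],
    [[0, 0.3, 0], [0, 0, 0], 0.2],
    [[0, 0.3, 0], [0, 0, 0], 0.2],
  ],
)

```text
time_s: 13.33
eef_pos: [0.6405, -0.1688, 0.1273]
ee_rot: [-3.141, 0.002, -0.0]
contact_force: [1.0, 0.4, 0.2]
width: 0.0355
grip_force: 50.2
```

```bash
python3 -c "
from h import *
pair('g7.png',(.640,-.1685,.09),80,5,[(.6404,-.1685,.092),(.6404,-.1685,.118),(.6404,-.1685,.144)])"
```

```text
13.4333 [ 0.64087944 -0.16787261  0.12778309] [-3.14090159e+00  8.70080961e-04  1.28904074e-03] [-0.04639222 -0.23018881 -1.03535378] 0.03517619999261586 50.160121377557516
```

View pics/g7.png

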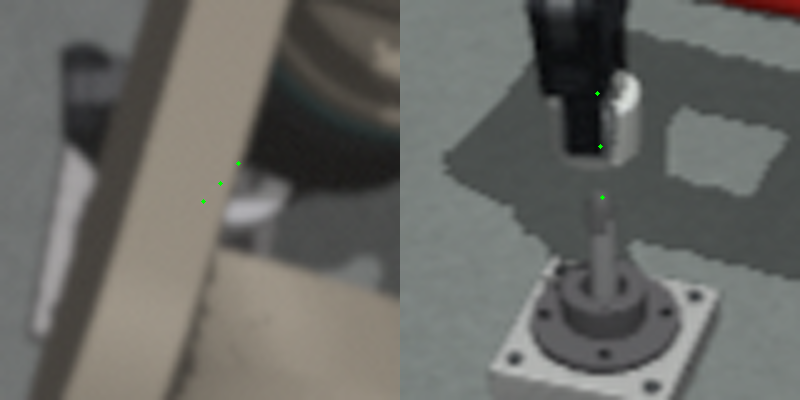

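Side view: sleeve centre at crop pixel (600,150), over the post axis (600,146). Lowering.

Request:
step_arm(
  plan=[
    [[0, 0, 0.06], [0, 0, 0], 0.2],
    [[0, 0, 0.15], [0, 0, 0], 0.2],
    [[0, 0, 0.25], [0, 0, 0], 0.2],
    [[0, 0, 0.35], [0, 0, 0], 0.2],
    [[0, 0, 0.45], [0, 0, 0], 0.2],
    [[0, 0, 0.54], [0, 0, 0], 0.2],
    [[0, 0, 0.59], [0, 0, 0], 0.2],
    [[0, 0, 0.59], [0, 0, 0], 0.2],
    [[0, 0, 0.59], [0, 0, 0], 0.2],
  ],
)

```text
time_s: 14.18
eef_pos: [0.6411, -0.1693, 0.0571]
ee_rot: [-3.142, 0.0, -0.0]
contact_force: [-0.6, -0.1, -0.0]
width: 0.0354
grip_force: 50.2
```

Request:
step_arm(
  plan=[
    [[0, 0, 0.01], [0, 0, 0], 0.2],
    [[0, 0, 0.015], [0, 0, 0], 0.2],
    [[0, 0, 0.02], [0, 0, 0], 0.2],
    [[0, 0, 0.02], [0, 0, 0], 0.2],
  ],
)

```text
time_s: 14.52
eef_pos: [0.6413, -0.1693, 0.0554]
ee_rot: [3.141, -0.001, 0.0]
contact_force: [0.2, -0.0, 0.1]
width: 0.0353
grip_force: 50.2
```

Request:
step_arm(
  plan=[
    [[0, 0, 0.01], [0, 0, 0], 0.2],
    [[0, 0, 0.015], [0, 0, 0], 0.2],
    [[0, 0, 0.015], [0, 0, 0], 0.2],
  ],
)

```text
time_s: 14.77
eef_pos: [0.6411, -0.1692, 0.053]
ee_rot: [-3.142, 0.0, 0.0]
contact_force: [0.1, 0.3, -0.3]
width: 0.0352
grip_force: 50.2
```

Request:
step_arm(
  plan=[
    [[0, 0, 0.008], [0, 0, 0], 0.2],
    [[0, 0, 0.008], [0, 0, 0], 0.2],
    [[0, 0, 0.008], [0, 0, 0], 0.2],
  ],
)

```text
time_s: 15.02
eef_pos: [0.6413, -0.1693, 0.0529]
ee_rot: [3.141, -0.0, 0.0]
contact_force: [-1.8, 0.8, 4.0]
width: 0.0352
grip_force: 50.6
```

Contact at 4 N, at the expected height (0.0529 − 0.0088 = 0.044). Release, then go to the white wheel.

Request:
step_arm(
  plan=[
    [[0, 0, 0], [0, 0, 0], 0.7],
    [[0, 0, 0], [0, 0, 0], 1],
    [[0, 0, 0], [0, 0, 0], 1],
    [[0, 0, -0.1], [0, 0, 0], 1],
    [[0, 0, -0.3], [0, 0, 0], 1],
    [[0, 0, -0.55], [0, 0, 0], 1],
    [[0, 0, -0.8], [0, 0, 0], 1],
    [[0, 0, -0.8], [0, 0, 0], 1],
  ],
)

```text
time_s: 15.68
eef_pos: [0.6439, -0.1701, 0.1576]
ee_rot: [3.137, -0.012, 0.0]
contact_force: [0.3, -0.4, 1.7]
width: 0.0851
grip_force: 0.0
```

Request:
step_arm(
  plan=[
    [[0, -0.3, 0], [0, 0, 0], 1],
    [[0, -0.6, 0], [0, 0, 0], 1],
    [[0, -1, 0], [0, 0, 0], 1],
    [[0, -1, 0], [0, 0, 0], 1],
    [[0, -1, 0], [0, 0, 0], 1],
  ],
)

```text
time_s: 16.1
eef_pos: [0.6414, -0.0465, 0.1491]
ee_rot: [-3.142, -0.001, 0.004]
contact_force: [0.5, 0.8, -0.1]
width: 0.085
grip_force: 0.0
```

Request:
step_arm(
  plan=[
    [[0, -0.3, 0], [0, 0, 0], 1],
    [[0, -0.6, 0], [0, 0, 0], 1],
    [[0, -1, 0], [0, 0, 0], 1],
    [[0, -1, 0], [0, 0, 0], 1],
    [[0, -1, 0], [0, 0, 0], 1],
  ],
)

```text
time_s: 16.52
eef_pos: [0.6413, 0.0719, 0.1486]
ee_rot: [3.141, -0.0, 0.003]
contact_force: [0.0, -0.2, -0.6]
width: 0.0855
grip_force: 0.0
```

Request:
step_arm(
  plan=[
    [[0, -0.3, 0], [0, 0, 0], 1],
    [[0, -0.6, 0.2], [0, 0, 0], 1],
    [[0, -0.8, 0.5], [0, 0, 0], 1],
    [[0, -0.8, 0.65], [0, 0, 0], 1],
    [[0, -0.8, 0.65], [0, 0, 0], 1],
    [[0, -0.8, 0.65], [0, 0, 0], 1],
  ],
)

```text
time_s: 17.02
eef_pos: [0.6411, 0.1644, 0.0694]
ee_rot: [3.14, 0.002, -0.002]
contact_force: [-0.1, -0.1, 0.7]
width: 0.0854
grip_force: 0.0
```

```bash
python3 -c "
from h import *
p=imaging.get_image('top');a=cv2.resize(p['pixels'][175:235,376:436,::-1],(360,360),interpolation=cv2.INTER_CUBIC)
p=imaging.get_image('side');b=cv2.resize(p['pixels'][155:215,277:337,::-1],(360,360),interpolation=cv2.INTER_CUBIC)
u,v=proj(p,(.64,.167,.04)).astype(int)
c=cv2.resize(p['pixels'][v-45:v+45,u-45:u+45,::-1],(360,360),interpolation=cv2.INTER_CUBIC)
cv2.imwrite('pics/g8.png',cv2.resize(np.hstack([a,b,c]),(798,266)))
print(readout.read_state()['eef_pos'])"
```

```text
[0.6428087  0.16475021 0.07282348]
```

View pics/g8.png

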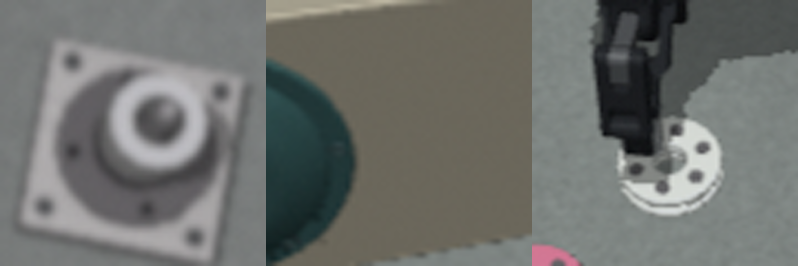

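```bash
python3 -c "
from h import *
p=imaging.get_image('side')
u,v=proj(p,(.64,.167,.04)).astype(int)
print('finger seen',u-45+(640-532)/2.956,v-45+150/2.956,'wheel',u-45+(669-532)/2.956,v-45+160/2.956)
print(proj(p,(.642,.1645+.0425,.085)),proj(p,(.642,.1645+.055,.085)),proj(p,(.6406,.1667,.016)))
print(imaging.search_frame(p,'wheel')[:3])
s=readout.read_state();print(s['joints'],s['eef_pos'])
"
```

```text
finger seen 273.5358592692828 314.744248985115 wheel 283.34641407307174 318.12719891745604
[275.70707556 312.9317193 ] [274.39241426 319.43925285] [283.6312446  317.27423555]
[{'rect': [219.1, 342.6, 41.2, 42.5], 'conf': 0.87}, {'rect': [286.0, 360.7, 41.3, 41.5], 'conf': 0.74}, {'rect': [267.3, 302.9, 36.7, 34.2], 'conf': 0.63}]
[ 1.96328053e-01  5.31857733e-01  1.14275988e+00 -3.28424070e-04
  1.46268717e+00  1.76901617e+00] [0.64275073 0.16536615 0.07310509]
```

The finger projects where it is seen, so alignment is good to about 1.5 mm and I'm trimming that. Descend over the wheel.

Request:
step_arm(
  plan=[
    [[-0.01, -0.015, 0.1], [0, 0, 0], 1],
    [[-0.01, -0.015, 0.25], [0, 0, 0], 1],
    [[-0.01, -0.015, 0.4], [0, 0, 0], 1],
    [[-0.01, -0.015, 0.52], [0, 0, 0], 1],
    [[-0.01, -0.015, 0.6], [0, 0, 0], 1],
    [[-0.01, -0.015, 0.6], [0, 0, 0], 1],
    [[-0.01, -0.015, 0.6], [0, 0, 0], 1],
  ],
)

```text
time_s: 17.8
eef_pos: [0.6399, 0.1684, -0.002]
ee_rot: [3.141, 0.0, -0.0]
contact_force: [-0.3, 0.2, 0.3]
width: 0.0859
grip_force: 0.0
```

Request:
step_arm(
  plan=[
    [[0, 0, 0], [0, 0, 0], 1],
  ],
)

```text
time_s: 17.88
eef_pos: [0.6407, 0.1687, -0.0005]
ee_rot: [-3.141, -0.002, 0.0]
contact_force: [-0.2, -0.9, 0.2]
width: 0.0854
grip_force: 0.0
```

Request:
step_arm(
  plan=[
    [[0, 0, 0.017], [0, 0, 0], 0.6],
    [[0, 0, 0.017], [0, 0, 0], 0.6],
    [[0, 0, 0.017], [0, 0, 0], 0.6],
    [[0, 0, 0.017], [0, 0, 0], 0.6],
    [[0, 0, 0.017], [0, 0, 0], 0.5],
    [[0, 0, 0.017], [0, 0, 0], 0.5],
  ],
)

```text
time_s: 18.38
eef_pos: [0.6407, 0.1687, -0.0025]
ee_rot: [-3.141, -0.002, 0.0]
contact_force: [-0.5, 0.0, 6.1]
width: 0.0588
grip_force: 54.3
```

Request:
step_arm(
  plan=[
    [[0, 0, -0.03], [0, 0, 0], 0.5],
    [[0, 0, -0.1], [0, 0, 0], 0.5],
    [[0, 0, -0.25], [0, 0, 0], 0.5],
    [[0, 0, -0.45], [0, 0, 0], 0.5],
    [[0, 0, -0.7], [0, 0, 0], 0.5],
    [[0, 0, -0.9], [0, 0, 0], 0.5],
    [[0, 0, -1], [0, 0, 0], 0.5],
    [[0, 0, -1], [0, 0, 0], 0.5],
    [[0, 0, -1], [0, 0, 0], 0.5],
  ],
)

```text
time_s: 19.13
eef_pos: [0.6398, 0.1685, 0.1157]
ee_rot: [3.141, 0.0, 0.0]
contact_force: [0.6, 0.1, -1.4]
width: 0.0588
grip_force: 53.9
```

```bash
python3 -c "
from h import *
pair('g9.png',(.64,.167,.13),100,4,[])"
```

```text
19.2333 [0.63883223 0.16831116 0.11345106] [3.14067273e+00 4.10584558e-03 6.37828866e-05] [ 0.47383248  0.24237062 -0.93437031] 0.059002723244819366 53.90386685729027
```

View pics/g9.png

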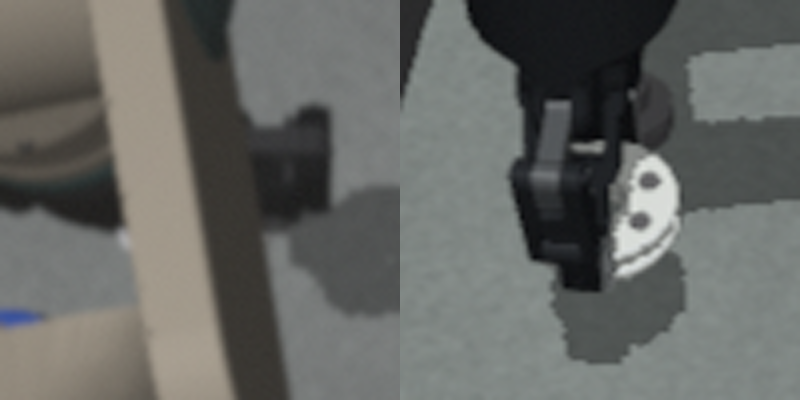

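```bash
python3 -c "
from h import *
p=imaging.get_image('side')
u,v=proj(p,(.64,.167,.13)).round().astype(int)
f=lambda X:((proj(p,X)-[u-50,v-50]+.5)*4+[400,0]).round()
a=np.linspace(0,2*np.pi,721)
for z in(.116,.132):
  c=np.array([f((.6394+.031*np.cos(t),.1684+.031*np.sin(t),z)) for t in a]);print(z,c.min(0),c.max(0),f((.6394,.1684,z)))
print('finger tip',f((.6394,.1684+.031,.117)),f((.6394,.1684+.041,.117)))
m=p['pixels'].astype(int);w=(m.min(2)>165)[v-50:v+50,u-50:u+50];ys,xs=np.nonzero(w&(np.arange(100)[None]<72)&(np.arange(100)[:,None]>30));print('white right/bottom',xs.max()*4+404,ys.max()*4+4,ys.min()*4)
"
```

```text
0.116 [527. 166.] [683. 288.] [605. 225.]
0.132 [523. 140.] [681. 262.] [602. 200.]
finger tip [592. 286.] [588. 307.]
white right/bottom 680 276 156
```

The measured wheel edges match a level wheel centred in the pads (right edge 680 against 681–683 expected). Carry it to the post.

Request:
step_arm(
  plan=[
    [[0, 0.1, 0], [0, 0, 0], 0.5],
    [[0, 0.3, 0], [0, 0, 0], 0.5],
    [[0, 0.6, 0], [0, 0, 0], 0.5],
    [[0, 0.9, 0], [0, 0, 0], 0.5],
    [[0, 1, 0], [0, 0, 0], 0.5],
    [[0, 1, 0], [0, 0, 0], 0.5],
  ],
)

```text
time_s: 19.78
eef_pos: [0.6396, 0.0445, 0.1153]
ee_rot: [3.141, 0.002, -0.005]
contact_force: [0.7, 1.1, -1.7]
width: 0.0586
grip_force: 53.9
```

Request:
step_arm(
  plan=[
    [[0, 0.1, 0], [0, 0, 0], 0.5],
    [[0, 0.3, 0], [0, 0, 0], 0.5],
    [[0, 0.6, 0], [0, 0, 0], 0.5],
    [[0, 0.9, 0], [0, 0, 0], 0.5],
    [[0, 1, 0], [0, 0, 0], 0.5],
    [[0, 1, 0], [0, 0, 0], 0.5],
  ],
)

```text
time_s: 20.28
eef_pos: [0.6397, -0.0741, 0.1157]
ee_rot: [3.141, 0.001, -0.003]
contact_force: [0.6, 0.4, -1.2]
width: 0.0592
grip_force: 54.0
```

Request:
step_arm(
  plan=[
    [[0.01, 0.1, 0], [0, 0, 0], 0.5],
    [[0.01, 0.3, 0], [0, 0, 0], 0.5],
    [[0.01, 0.55, 0], [0, 0, 0], 0.5],
    [[0.01, 0.75, 0], [0, 0, 0], 0.5],
    [[0.01, 0.815, 0], [0, 0, 0], 0.5],
    [[0.01, 0.815, 0], [0, 0, 0], 0.5],
    [[0.01, 0.815, 0], [0, 0, 0], 0.5],
  ],
)

```text
time_s: 20.87
eef_pos: [0.6414, -0.168, 0.116]
ee_rot: [-3.141, 0.0, 0.001]
contact_force: [0.2, 0.0, -1.6]
width: 0.0586
grip_force: 54.0
```

```bash
python3 -c "
from h import *
pair('g10.png',(.640,-.1685,.09),80,5,[(.6404,-.1685,.092),(.6404,-.1685,.117)])"
```

```text
20.9667 [ 0.64144211 -0.16742058  0.11615167] [-3.14111585e+00  1.00654598e-04  2.11684550e-03] [ 0.82076322  0.1725787  -0.11802794] 0.05877414385660695 54.00039682164788
```

View pics/g10.png

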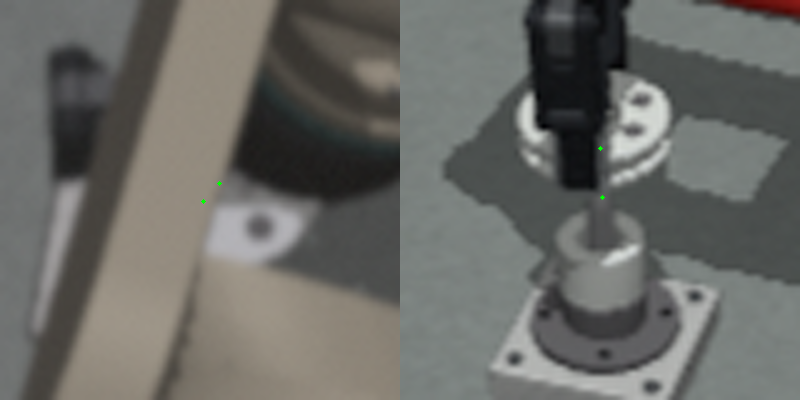

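Side view: the wheel spans crop pixels 516–671 (centre 593.5) and the post axis at that height is 599. That is about 2 mm too far in +x, so I correct it and lower.

Request:
step_arm(
  plan=[
    [[-0.017, 0, 0], [0, 0, 0], 0.5],
    [[-0.017, 0, 0.05], [0, 0, 0], 0.5],
    [[-0.017, 0, 0.12], [0, 0, 0], 0.5],
    [[-0.017, 0, 0.2], [0, 0, 0], 0.5],
    [[-0.017, 0, 0.28], [0, 0, 0], 0.5],
    [[-0.017, 0, 0.34], [0, 0, 0], 0.5],
    [[-0.017, 0, 0.37], [0, 0, 0], 0.5],
    [[-0.017, 0, 0.37], [0, 0, 0], 0.5],
    [[-0.017, 0, 0.37], [0, 0, 0], 0.5],
  ],
)

```text
time_s: 21.72
eef_pos: [0.6391, -0.1693, 0.0717]
ee_rot: [-3.142, 0.0, -0.0]
contact_force: [0.9, 1.1, -2.1]
width: 0.0589
grip_force: 54.0
```

Request:
step_arm(
  plan=[
    [[0, 0, 0.01], [0, 0, 0], 0.5],
    [[0, 0, 0.01], [0, 0, 0], 0.5],
    [[0, 0, 0.01], [0, 0, 0], 0.5],
  ],
)

```text
time_s: 21.97
eef_pos: [0.6393, -0.1693, 0.0711]
ee_rot: [3.141, -0.001, 0.0]
contact_force: [0.8, 0.9, -0.9]
width: 0.059
grip_force: 54.0
```

Request:
step_arm(
  plan=[
    [[0, 0, 0.01], [0, 0, 0], 0.5],
    [[0, 0, 0.02], [0, 0, 0], 0.5],
    [[0, 0, 0.02], [0, 0, 0], 0.5],
  ],
)

```text
time_s: 22.22
eef_pos: [0.639, -0.1692, 0.0679]
ee_rot: [-3.142, 0.0, 0.0]
contact_force: [-0.5, 0.2, -1.3]
width: 0.0589
grip_force: 54.0
```

Request:
step_arm(
  plan=[
    [[0, 0, 0.008], [0, 0, 0], 0.5],
    [[0, 0, 0.008], [0, 0, 0], 0.5],
    [[0, 0, 0.008], [0, 0, 0], 0.5],
  ],
)

```text
time_s: 22.47
eef_pos: [0.6392, -0.1693, 0.0675]
ee_rot: [3.141, -0.0, 0.0]
contact_force: [-0.8, 0.3, 1.0]
width: 0.0586
grip_force: 54.2
```

Request:
step_arm(
  plan=[
    [[0, 0, 0.006], [0, 0, 0], 0.5],
    [[0, 0, 0.006], [0, 0, 0], 0.5],
    [[0, 0, 0.006], [0, 0, 0], 0.5],
  ],
)

```text
time_s: 22.72
eef_pos: [0.6393, -0.1693, 0.0675]
ee_rot: [3.141, -0.001, 0.0]
contact_force: [-3.1, 1.5, 5.0]
width: 0.0589
grip_force: 54.6
```

Seated at 5 N, at the expected height. Release and go over the cap.

Request:
step_arm(
  plan=[
    [[0, 0, 0], [0, 0, 0], 0.8],
    [[0, 0, 0], [0, 0, 0], 1],
    [[0, 0, 0], [0, 0, 0], 1],
    [[0, 0, -0.1], [0, 0, 0], 1],
    [[0, 0, -0.3], [0, 0, 0], 1],
    [[0, 0, -0.5], [0, 0, 0], 1],
    [[0, 0, -0.7], [0, 0, 0], 1],
    [[0, 0, -0.7], [0, 0, 0], 1],
  ],
)

```text
time_s: 23.38
eef_pos: [0.6414, -0.17, 0.1583]
ee_rot: [3.138, -0.01, 0.0]
contact_force: [0.6, 0.5, 1.1]
width: 0.0854
grip_force: 0.0
```

Request:
step_arm(
  plan=[
    [[0.168, -0.3, 0], [0, 0, 0], 1],
    [[0.168, -0.6, 0], [0, 0, 0], 1],
    [[0.168, -1, 0], [0, 0, 0], 1],
    [[0.168, -1, 0], [0, 0, 0], 1],
    [[0.168, -1, 0], [0, 0, 0], 1],
  ],
)

```text
time_s: 23.8
eef_pos: [0.6594, -0.0464, 0.1511]
ee_rot: [-3.141, -0.0, 0.004]
contact_force: [0.2, -1.2, -0.7]
width: 0.0857
grip_force: 0.0
```

Request:
step_arm(
  plan=[
    [[0, -0.3, 0], [0, 0, 0], 1],
    [[0, -0.5, 0.2], [0, 0, 0], 1],
    [[0, -0.5, 0.4], [0, 0, 0], 1],
    [[0, -0.5, 0.6], [0, 0, 0], 1],
    [[0, -0.5, 0.6], [0, 0, 0], 1],
    [[0, -0.5, 0.6], [0, 0, 0], 1],
  ],
)

```text
time_s: 24.3
eef_pos: [0.6586, 0.0093, 0.0776]
ee_rot: [3.141, 0.003, -0.001]
contact_force: [0.1, 0.1, 0.9]
width: 0.0854
grip_force: 0.0
```

```bash
python3 -c "
from h import *
import pickle
t0,s0=pickle.load(open('p0.pkl','rb'))
s=imaging.get_image('side')
for o in('cap','wheel','square_arbor'): print(o,[(np.round(d['rect'],1).tolist(),round(d['conf'],2)) for d in imaging.search_frame(s,o)][:3])
S=readout.read_state();print(S['eef_pos'],S['ee_rot'])
print(proj(s,(.6594,.012,.031)))
m=s['pixels'].astype(int).min(2)>165
ys,xs=np.nonzero(m[130:220,270:350]);print('white near arbor',xs.min()+270,xs.max()+270,ys.min()+130,ys.max()+130)
t=imaging.get_image('top')
d=np.abs(t['pixels'].astype(int)-t0['pixels']).max(2)[175:245,375:440]>40
m=t['pixels'].astype(int).min(2)
print([(np.round(q['rect'],1).tolist(),round(q['conf'],2)) for q in imaging.search_frame(t,'wheel')][:4])
print('expected wheel top',proj(t,(.6404,-.1685,.086)))
"
```

```text
cap [([273.6, 241.2, 23.5, 22.4], 0.66), ([302.1, 154.5, 23.0, 29.7], 0.64)]
wheel [([296.3, 156.3, 26.7, 26.4], 0.96), ([218.1, 345.3, 41.6, 39.4], 0.84), ([285.6, 358.1, 39.9, 44.4], 0.75)]
square_arbor [([292.1, 163.1, 37.2, 48.6], 0.74)]
[0.66049951 0.00990911 0.08117324] [ 3.14124358e+00 -3.98581853e-03 -8.57394853e-04]
[285.84989167 245.86226114]
white near arbor 301 323 156 204
[([152.9, 164.9, 35.6, 28.6], 0.66), ([395.2, 185.6, 36.9, 32.1], 0.57)]
expected wheel top [413.42533968 199.64915269]
```

The network sees the wheel on the post at top pixel (413.6,201.6), expected (413.4,199.6). Now grip the cap's knob.

Request:
step_arm(
  plan=[
    [[0, -0.015, 0.1], [0, 0, 0], 1],
    [[0, -0.015, 0.25], [0, 0, 0], 1],
    [[0, -0.015, 0.4], [0, 0, 0], 1],
    [[0, -0.015, 0.47], [0, 0, 0], 1],
    [[0, -0.015, 0.49], [0, 0, 0], 1],
    [[0, -0.015, 0.49], [0, 0, 0], 1],
    [[0, -0.015, 0.49], [0, 0, 0], 1],
  ],
)

```text
time_s: 25.18
eef_pos: [0.6598, 0.0126, 0.0207]
ee_rot: [3.141, -0.001, 0.0]
contact_force: [0.1, -0.1, 0.3]
width: 0.0852
grip_force: 0.0
```

Request:
step_arm(
  plan=[
    [[0, 0, 0], [0, 0, 0], 0.4],
    [[0, 0, 0], [0, 0, 0], 0.4],
  ],
)

```text
time_s: 25.35
eef_pos: [0.66, 0.0125, 0.0211]
ee_rot: [3.141, -0.002, 0.0]
contact_force: [0.1, -0.1, 1.2]
width: 0.0641
grip_force: 0.0
```

Request:
step_arm(
  plan=[
    [[0, 0, 0.015], [0, 0, 0], 0.1],
    [[0, 0, 0.015], [0, 0, 0], 0.1],
    [[0, 0, 0.015], [0, 0, 0], 0.1],
    [[0, 0, 0.015], [0, 0, 0], 0.1],
    [[0, 0, 0.015], [0, 0, 0], 0.1],
    [[0, 0, 0.015], [0, 0, 0], 0.1],
    [[0, 0, 0.015], [0, 0, 0], 0.1],
    [[0, 0, 0.015], [0, 0, 0], 0.1],
  ],
)

```text
time_s: 26.02
eef_pos: [0.6595, 0.0125, 0.0182]
ee_rot: [3.141, -0.001, 0.0]
contact_force: [0.1, -0.8, 1.6]
width: 0.0198
grip_force: 49.0
```

Request:
step_arm(
  plan=[
    [[0, 0, -0.03], [0, 0, 0], 0.05],
    [[0, 0, -0.1], [0, 0, 0], 0.05],
    [[0, 0, -0.25], [0, 0, 0], 0.05],
    [[0, 0, -0.45], [0, 0, 0], 0.05],
    [[0, 0, -0.7], [0, 0, 0], 0.05],
    [[0, 0, -0.9], [0, 0, 0], 0.05],
    [[0, 0, -1], [0, 0, 0], 0.05],
    [[0, 0, -1], [0, 0, 0], 0.05],
    [[0, 0, -1], [0, 0, 0], 0.05],
  ],
)

```text
time_s: 26.77
eef_pos: [0.6592, 0.0126, 0.1376]
ee_rot: [3.142, -0.0, 0.0]
contact_force: [-0.2, 0.2, -1.1]
width: 0.0196
grip_force: 48.9
```

Request:
step_arm(
  plan=[
    [[-0.05, 0.1, 0], [0, 0, 0], 0.05],
    [[-0.1, 0.3, 0], [0, 0, 0], 0.05],
    [[-0.157, 0.6, 0], [0, 0, 0], 0.05],
    [[-0.157, 0.9, 0], [0, 0, 0], 0.05],
    [[-0.157, 1, 0], [0, 0, 0], 0.05],
    [[-0.157, 1, 0], [0, 0, 0], 0.05],
  ],
)

```text
time_s: 27.27
eef_pos: [0.6388, -0.1113, 0.1355]
ee_rot: [3.142, 0.004, -0.005]
contact_force: [-0.6, -0.5, -0.7]
width: 0.0199
grip_force: 49.0
```

Request:
step_arm(
  plan=[
    [[0, 0.1, 0], [0, 0, 0], 0.05],
    [[0, 0.3, 0], [0, 0, 0], 0.05],
    [[0, 0.47, 0], [0, 0, 0], 0.05],
    [[0, 0.515, 0], [0, 0, 0], 0.05],
    [[0, 0.515, 0], [0, 0, 0], 0.05],
    [[0, 0.515, 0], [0, 0, 0], 0.05],
  ],
)

```text
time_s: 27.77
eef_pos: [0.6403, -0.1684, 0.1373]
ee_rot: [-3.141, 0.001, 0.001]
contact_force: [0.3, 0.2, 0.2]
width: 0.0197
grip_force: 49.0
```

```bash
python3 -c "
from h import *
pair('g11.png',(.640,-.1685,.09),80,5,[(.6404,-.1685,.092),(.6404,-.1685,.1194),(.6404,-.1685,.1354)])"
```

```text
27.8667 [ 0.64052723 -0.16784061  0.13765515] [-3.14111250e+00  4.20743539e-04  1.63482150e-03] [-0.8095523   0.14770929 -0.2898243 ] 0.01921699315798482 49.00124251842499
```

View pics/g11.png

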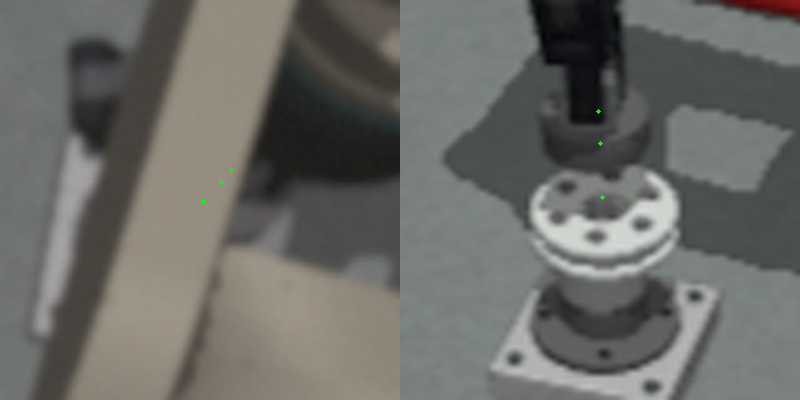

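Side view: the wheel is level on the sleeve (530–680). The cap spans 541–651, centre 596, against the post axis at 599.5, so I shift 1.2 mm in −x and lower.

Request:
step_arm(
  plan=[
    [[-0.01, 0, 0], [0, 0, 0], 0.05],
    [[-0.01, 0, 0.04], [0, 0, 0], 0.05],
    [[-0.01, 0, 0.09], [0, 0, 0], 0.05],
    [[-0.01, 0, 0.15], [0, 0, 0], 0.05],
    [[-0.01, 0, 0.21], [0, 0, 0], 0.05],
    [[-0.01, 0, 0.24], [0, 0, 0], 0.05],
    [[-0.01, 0, 0.24], [0, 0, 0], 0.05],
    [[-0.01, 0, 0.24], [0, 0, 0], 0.05],
  ],
)

```text
time_s: 28.53
eef_pos: [0.6391, -0.1692, 0.1087]
ee_rot: [-3.141, 0.001, 0.0]
contact_force: [0.0, 0.2, -0.7]
width: 0.0196
grip_force: 49.0
```

Request:
step_arm(
  plan=[
    [[0, 0, 0.01], [0, 0, 0], 0.05],
    [[0, 0, 0.02], [0, 0, 0], 0.05],
    [[0, 0, 0.02], [0, 0, 0], 0.05],
  ],
)

```text
time_s: 28.78
eef_pos: [0.6393, -0.1693, 0.1068]
ee_rot: [3.141, -0.0, 0.0]
contact_force: [-0.2, -0.1, -0.4]
width: 0.0197
grip_force: 49.0
```

Request:
step_arm(
  plan=[
    [[0, 0, 0.008], [0, 0, 0], 0.05],
    [[0, 0, 0.016], [0, 0, 0], 0.05],
    [[0, 0, 0.016], [0, 0, 0], 0.05],
  ],
)

```text
time_s: 29.03
eef_pos: [0.6392, -0.1692, 0.1046]
ee_rot: [3.142, 0.0, 0.0]
contact_force: [-0.6, 0.3, -0.5]
width: 0.0199
grip_force: 49.0
```

Request:
step_arm(
  plan=[
    [[0, 0, 0.006], [0, 0, 0], 0.05],
    [[0, 0, 0.008], [0, 0, 0], 0.05],
    [[0, 0, 0.008], [0, 0, 0], 0.05],
  ],
)

```text
time_s: 29.28
eef_pos: [0.6393, -0.1693, 0.1042]
ee_rot: [3.141, -0.0, 0.0]
contact_force: [-0.5, 0.3, 1.3]
width: 0.0197
grip_force: 49.2
```

Request:
step_arm(
  plan=[
    [[0, 0, 0.005], [0, 0, 0], 0.05],
    [[0, 0, 0.005], [0, 0, 0], 0.05],
    [[0, 0, 0.005], [0, 0, 0], 0.05],
  ],
)

```text
time_s: 29.53
eef_pos: [0.6395, -0.1693, 0.1042]
ee_rot: [3.141, -0.001, 0.0]
contact_force: [-1.9, 1.5, 6.4]
width: 0.0194
grip_force: 49.4
```

Request:
step_arm(
  plan=[
    [[0, 0, 0], [0, 0, 0], 0.5],
    [[0, 0, 0], [0, 0, 0], 1],
    [[0, 0, 0], [0, 0, 0], 1],
    [[0, 0, 0], [0, 0, 0], 1],
    [[0, 0, -0.1], [0, 0, 0], 1],
    [[0, 0, -0.3], [0, 0, 0], 1],
    [[0, 0, -0.5], [0, 0, 0], 1],
    [[0, 0, -0.7], [0, 0, 0], 1],
    [[0, 0, -0.7], [0, 0, 0], 1],
  ],
)

```text
time_s: 30.28
eef_pos: [0.6412, -0.1699, 0.195]
ee_rot: [3.138, -0.01, 0.0]
contact_force: [0.3, -0.1, 1.5]
width: 0.086
grip_force: 0.0
```

Request:
step_arm(
  plan=[
    [[0, -0.3, 0], [0, 0, 0], 1],
    [[0, -0.6, 0], [0, 0, 0], 1],
    [[0, -1, 0], [0, 0, 0], 1],
    [[0, -1, 0], [0, 0, 0], 1],
    [[0, -1, 0], [0, 0, 0], 1],
  ],
)

```text
time_s: 30.7
eef_pos: [0.6394, -0.0465, 0.188]
ee_rot: [-3.142, -0.001, 0.004]
contact_force: [-0.1, -0.9, 0.2]
width: 0.0855
grip_force: 0.0
```

Request:
step_arm(
  plan=[
    [[-0.5, -0.3, 0], [0, 0, 0], 1],
    [[-1, -0.6, 0], [0, 0, 0], 1],
    [[-1, -1, 0], [0, 0, 0], 1],
    [[-1, -1, 0], [0, 0, 0], 1],
    [[-1, -1, 0], [0, 0, 0], 1],
  ],
)

```text
time_s: 31.12
eef_pos: [0.5171, 0.0732, 0.188]
ee_rot: [-3.141, -0.0, 0.002]
contact_force: [-0.4, -0.5, -0.8]
width: 0.0856
grip_force: 0.0
```

```bash
python3 -c "
from h import *
pair('g12.png',(.640,-.1685,.06),80,5,[])
p=imaging.get_image('side');g=p['pixels']
for n in('side','top'):
  p=imaging.get_image(n)
  for o in('cap','wheel','tall_sleeve','flange','short_sleeve'): print(n,o,[(np.round(d['rect'],1).tolist(),round(d['conf'],2)) for d in imaging.search_frame(p,o)][:3])
  print(proj(p,(.6404,-.1685,.117)),proj(p,(.6404,-.1685,.102)),proj(p,(.6404,-.1685,.086)))
"
```

```text
31.2167 [0.5190078  0.07088894 0.18805714] [ 3.14113543e+00 -1.37425786e-03  1.54921963e-03] [-0.12087457 -0.8415624   0.55247675] 0.08528984231429317 0.0
side cap [([297.4, 147.9, 18.0, 24.9], 0.76)]
side wheel [([284.4, 360.6, 42.5, 38.3], 0.85), ([289.8, 159.8, 33.1, 21.1], 0.81), ([217.9, 346.7, 41.3, 38.9], 0.78)]
side tall_sleeve [([296.9, 178.0, 14.1, 10.2], 0.64)]
side flange [([294.5, 178.6, 28.1, 18.8], 0.78)]
side short_sleeve [([360.9, 363.7, 33.7, 25.0], 0.94)]
[305.60475487 153.17627773] [305.89926013 159.10375518] [306.20671133 165.29179421]
top cap [([400.1, 183.8, 30.8, 28.7], 0.77)]
top wheel [([153.2, 162.5, 33.5, 23.6], 0.73), ([394.6, 182.5, 36.9, 37.6], 0.71), ([378.5, 182.6, 49.6, 53.2], 0.6)]
top tall_sleeve []
top flange [([384.6, 196.8, 29.5, 31.4], 0.86)]
top short_sleeve []
[417.38785838 195.28162154] [415.4310441 197.4384435] [413.42533968 199.64915269]
```

View pics/g12.png

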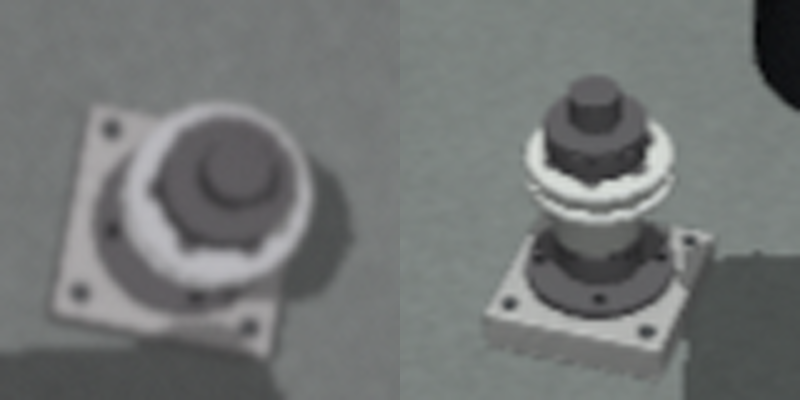

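Both views show the full stack level and centred: base, flange, sleeve, wheel, then cap with its knob up at (595,95). The short sleeve is untouched. Handing in.

```bash
python3 -c "
from plant import bot
print(bot.job_done())"
```

```text
the job is handed in; nothing more can be done
None
```

The guide roller is built on the square arbor in the order asked (flange, tall sleeve, white wheel, cap knob up), each part lowered to contact. The job was handed in at about 31 s with the gripper clear and the short sleeve left where it lay; the hand-in returned no verdict.

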